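# Bolt the lens stage's carriage into its keeper

## Task

On the lens stage, swing the hooked spring clip well clear of the carriage's stud, then slide the carriage along its rods until you feel the bolt find the hidden keeper mouth in the side rail, and slide the bolt fully home. Leave the clip swung clear, the carriage locked by the bolt, and do not disturb the blue lens case, pliers and tweezers lying round the stage.

Things in the scene. Friction and masses are not known exactly. Their poses are not given: they have to be found in the camera images.
- jig_base: Base plate of the lens stage, aluminium, 270 x 250 x 12 mm, fixed; origin at the centre of its underside. Its x axis is the way the carriage travels (roughly away from the robot), its y axis the way the bolt shoots. Nothing of the stage is higher than 66 mm except the bolt's knob and the clip's pin.
- keeper_rail (a point): Middle of the keeper bar's flat front face, 46 mm up (base x +25, y +55). The bar stands in the grey covered rail on the base's +y side (x -85..+135, y 49..92, top 66 mm). It has one mouth, 17 mm wide along x; where along the rail is not known, this point does not tell it, and the cover hides it from above.
- carriage (a joint): Travel of the carriage (steel plate 120 x 115 mm, top 38 mm up, with a lens in a nest of pins) on two rods, m along the base's +x, 0 to 0.09; starts 0 to 0.004. Needs about 2 N, stays where left. While the clip is hooked it goes only about 5 mm. The keeper mouth comes opposite the bolt somewhere between 0.030 and 0.070.
- bolt (a joint): Travel of the flat-ended 12 x 12 mm steel bolt on the carriage, m along the base's +y: starts 0 to 0.003, 0.032 = fully home at its stop. Needs about 1.5 N, stays where left. At 0.009 its tip meets the keeper bar's face and goes no farther, except opposite the mouth, with 2.5 mm play to each side there: pushed lightly at every 3 to 4 mm of carriage travel, it is felt to go in.
- bolt_knob (a point): Middle of the bolt's black upright knob: cylinder of 18 mm diameter, from 72 to 106 mm above the worktop, this point 89 mm up. It rides on the carriage and the bolt. The brass guides beside it reach up to 58 mm.
- clip (a joint): Angle of the flat hooked spring clip (39 to 42 mm up) about its pivot screw, rad: 0 (starts 0 to 0.1) = hook over the carriage's edge, in front of its stud; grows as it is swung outward, clockwise from above, toward the base's -y side; stop at 1.2. Past 0.4 the hook is off the stud, past 0.7 well clear. Friction hinge, about 0.7 N at the pin, stays where left.
- clip_pin (a point): Middle of the grip part of the clip's upright steel pin: 10 mm diameter, from 42 to 86 mm above the worktop, this point 74 mm up and 85 mm from the pivot axis. The pivot screw stands at x -85, y -94 mm on the base; at angle 0 the pin lies from it along the base's +x.
- lens_case: Blue folding lens case lying flat, 55 x 121 mm, 21 mm high, loose, beside the rail; not to be disturbed.
- green_pliers: Green-handled pliers, 126 x 55 x 12 mm, loose, on the clip's side of the base; not to be disturbed.
- tweezers: Steel tweezers, 127 x 12 x 9 mm, loose, on the worktop left of the stage; not to be disturbed.

How it is judged:
On the way, in this order (a step that is already met when the one before it is completed fails the run):
1. the clip is swung well clear while the carriage is still parked (value of joint clip above 0.6 rad and value of joint carriage below 0.02 m), for 0.2 s.
2. the bolt has entered the keeper mouth (value of joint bolt above 0.018 m and value of joint carriage above 0.024 m), for 0.1 s.
At the end, for the whole second after the job is handed in: The bolt is home in the keeper (its joint past 29 mm of 32 mm), the carriage is held by it (joint 24 to 76 mm), the clip is swung clear (past 0.6 rad), and bolt and carriage are at rest (under 5 mm/s) (value of joint bolt above 0.029 m and value of joint carriage between 0.024 and 0.076 m and value of joint clip above 0.6 rad and velocity of joint bolt between -0.005 and 0.005 m/s and velocity of joint carriage between -0.005 and 0.005 m/s); the robot touches nothing.
It fails at once if the blue lens case, the pliers or the tweezers pushed more than 30 mm (distance of any of lens_case, green_pliers, tweezers from where it was at the start of the episode above 0.03 m).
It also fails if it takes over 51 s, if anything falls off the work surface, if the arm or the gripper's body presses on something with over 40 N, if the wrist force passes 120 N, or if a joint passes its speed limit or range.

## Robot

A 7-joint arm with a two-finger parallel gripper is mounted at the origin on a cart in front of the work surface, level with it; the furniture and walls round the work are solid. World frame = base frame: x ahead of the robot, y to its left, z up, the work surface at z = 0. Lengths are in m, angles in rad, forces in N, time in s.
With the tool pointing down it reaches from about 0.4 to 0.875 m from the base axis. Payload 19.3 kg.
Tool frame: the origin (TCP) lies midway between the tips of the shut fingers; the grasp point (between the pads) lies bot.grip_point_offset behind it (bot.grip_point_offset is the distance from the TCP to the grasp point, in m); z points along the fingers, y is the direction in which the jaws open and shut (so a half turn about z gives the same grasp; the last joint's range is limited). The gripper opens to 85 mm and grips with 20 to 120 N. Pads are 22 mm wide; open, the fingers measure 114 mm over their backs; the gripper's body (76 mm by 85 mm) begins 54 mm behind the grasp point. The pads swing forward as they close: fully open they stand 13 mm farther back than shut.
Start: joints at [-1.311, 0.521, -0.036, 1.599, 0.021, 1.021, -0.113], TCP at [0.202, 0.591, 0.231] pointing down, gripper open.
Joint ranges: [-2.91, 2.91], [-0.3, 2.13], [-1.5, 1.42], [0.17, 2.43], [-1.26, 4.41], [0.16, 1.93], [-2.52, 2.52]. Speed limits (rad/s): [1.89, 1.89, 2.39, 2.39, 3.01, 3.01, 3.01].

## Interface

Orientations are given as [roll, pitch, yaw] about the fixed x, y, z axes, in that order (R = Rz(yaw) Ry(pitch) Rx(roll)).
In Python, from workcell import bot gives the robot as it stands.
- The arm moves only by the tool servo_tool, never from a script. Its argument "rows" is a list that holds one entry, the list of rows, each a list of 6 numbers: the shift along the tool's x, y, z in cm, then the turn, a rotation vector about the tool's x, y, z in degrees. A call has 1 to 5 rows; each row shifts and turns the commanded pose from where the row before left it, along the tool's axes as they then stand; what a row does not reach is not made up. A row lasts 1/8 s, in which the tool goes at most 62.5 mm and 10.7 degrees, less where a joint would pass 70% of its speed; a pose out of reach is approached as far as the arm can. A call is refused whole if a number of a shift passes 6.25 or a number of a turn 10.7, either way. A call with a gripper value outside its range is refused whole. "grip" is the opening, from -1 (shut) to 1 (fully open), so that 0 is half open, set as the call begins (left out, the last holds). The fingers move at their own pace and stop on an object; "squeeze" is the grip in N (left out, the last holds). Time passes only in rows, so rows that do not move let the fingers close. It gives the time, the measured TCP pose, the force and the opening at its end, in the units of the state.
- bot.observe(): the state, without advancing time (a new reading comes with each control period).
- bot.grab_frame(name): name is "side" or "top" or "wrist"; returns a dict with "image" (384x512x3 uint8, red, green, blue), "K" (3x3 intrinsics, pixels), "R" (3x3) and "t" (3): a world point X has camera coordinates R X + t; the wrist camera has in their place "mount" (4x4, takes a point from camera to tool coordinates, whose origin is the TCP and whose axes are the flange's). Camera axes: x right, y down, z forward; pixel columns grow to the right and rows downward; lengths in m; the calibration is good to about 2 mm. A picture is of the moment at which its call begins: read the wrist's pose just before it. There is no depth.
- bot.job_done(): hands the job in, once; it reports no verdict.
The state is a dict: "clock": time; "qpos": joint angles; "qd": joint speeds; "joint_efforts": joint torques, N m; "position": TCP position; "tool_rot": TCP orientation; "force": force on the tool from outside, world axes, zero at the start; "moment": the same for the moment, N m; "grip_width": finger opening in m.
Only numpy, scipy, OpenCV 4.12 (cv2) and the standard library are available. Lean on these libraries where they do the work, as an engineer would, in place of code of your own. Each camera call takes 0.05 s, during which the arm holds its last target.

## Working session

There is one attempt and no reset: what is moved stays moved. The work goes in short steps, Python scripts to look and compute and a tool call to move; the robot and the scene stay as the last step left them, time stands still between calls to the robot, and variables do not carry over. Pictures are saved under pics/ and viewed, and the job is handed in when it is done.

Besides the shell and the picture viewer there is one more tool, called after ">>>" by a JSON object that holds its "method" and its "body". servo_tool: Moves the arm, as the interface text tells. Its arguments: {"type":"object","properties":{"rows":{"type":"array"},"grip":{"type":"number"},"squeeze":{"type":"number"}},"required":["rows"]}

```bash
mkdir -p pics; python3 - <<'E'
from workcell import bot
import cv2
s=bot.observe();print(s, bot.grip_point_offset)
for n in("top","side"):
    f=bot.grab_frame(n);cv2.imwrite(f"pics/{n}0.png",f["image"][:,:,::-1]);print(n,f["K"],f["R"],f["t"])
    import pickle;pickle.dump(f,open(f"{n}0.pkl","wb"))
E
```

```text
{'clock': 0.0, 'qpos': array([-1.31118314,  0.52203055, -0.03632696,  1.59998886,  0.02119737,
        1.02111997, -0.11280038]), 'qd': array([ 7.57228431e-04, -7.92575975e-04,  1.69013644e-03, -1.75294702e-03,
       -4.03780030e-04,  1.70663321e-03,  8.57516259e-05]), 'joint_efforts': array([ 1.04256262e-03, -9.27120423e+01,  1.98006749e+00, -3.69912958e+01,
        1.76714215e-02,  8.51503573e-03, -3.80683321e-05]), 'position': array([0.20234165, 0.59098222, 0.2307223 ]), 'tool_rot': array([-3.14043370e+00,  8.14703774e-05,  2.81176706e+00]), 'force': array([-0.34147803, -0.03255007,  0.34608302]), 'moment': array([ 0.04551388, -0.05174165, -0.0175044 ]), 'grip_width': 0.08556991010022157} 0.0187
top [[426.73163334   0.         257.38379124]
 [  0.         426.73163334 188.67071237]
 [  0.           0.           1.        ]] [[ 0.01309976 -0.99956604  0.02638408]
 [-0.9963588  -0.0152718  -0.08388041]
 [ 0.08424694 -0.0251892  -0.99612648]] [0.03637696 0.54002791 1.31453443]
side [[396.1210243   0.        256.5496749]
 [  0.        396.1210243 200.4022711]
 [  0.          0.          1.       ]] [[-0.98421678 -0.17694884  0.00253859]
 [-0.08451759  0.45739988 -0.88523563]
 [ 0.15548027 -0.87147832 -0.46513592]] [0.51313498 0.09534269 1.18339526]
```

View pics/top0.png

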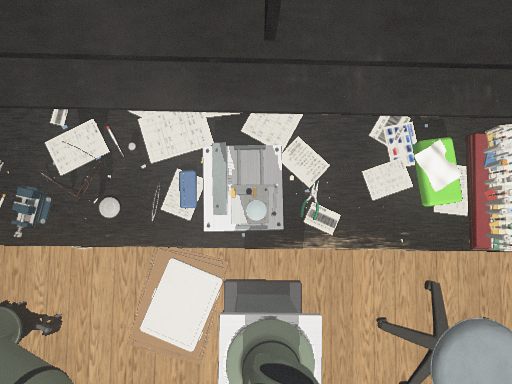

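View pics/side0.png

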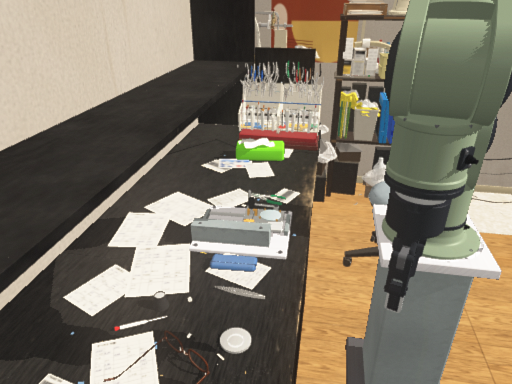

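```bash
python3 - <<'E'
import cv2
a=cv2.imread("pics/top0.png")[125:255,140:350];cv2.imwrite("pics/top0z.png",cv2.resize(a,None,fx=3.8,fy=3.8,interpolation=cv2.INTER_CUBIC))
a=cv2.imread("pics/side0.png")[180:310,170:320];cv2.imwrite("pics/side0z.png",cv2.resize(a,None,fx=4.5,fy=4.5,interpolation=cv2.INTER_CUBIC))
E
```

```text
(no output)
```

View pics/top0z.png

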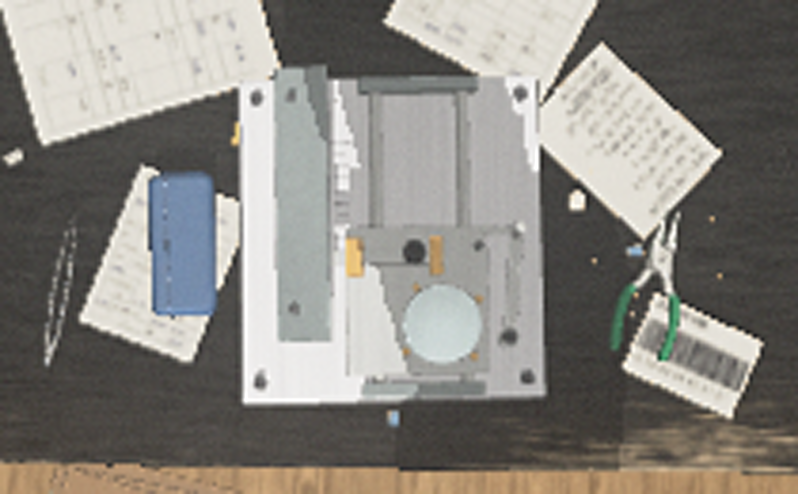

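View pics/side0z.png

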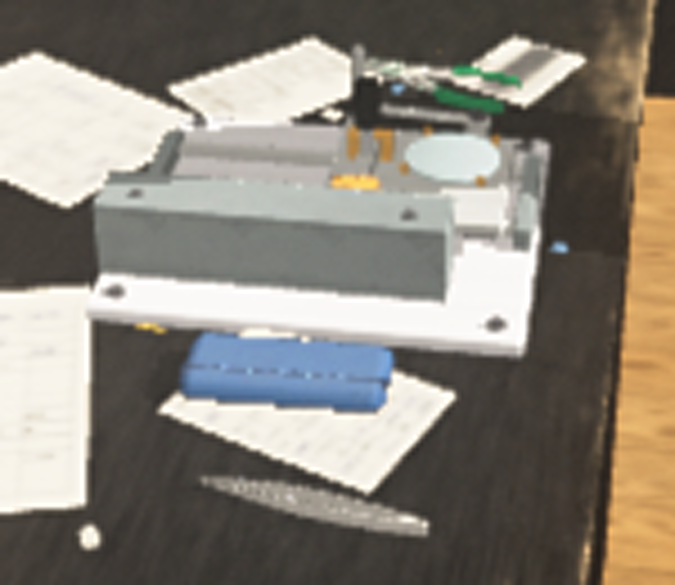

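```bash
cat > h.py <<'E'
import numpy as np,pickle
def ray(f,u,v,z):
    d=f["R"].T@np.linalg.solve(f["K"],[u,v,1.]); c=-f["R"].T@f["t"]
    return c+d*(z-c[2])/d[2]
def proj(f,X):
    p=f["K"]@(f["R"]@np.array(X)+f["t"]); return p[:2]/p[2]
E
cat > m.py <<'E'
from h import *
f=pickle.load(open("top0.pkl","rb"));g=pickle.load(open("side0.pkl","rb"))
Z=lambda u,v,z:ray(f,u/3.8+140-.37,v/3.8+125-.37,z)
c=[Z(*p,.012) for p in((238,76),(540,80),(546,396),(243,404))]
for p in c:print(p.round(4))
o=sum(c)/4;ex=(c[0]+c[1]-c[2]-c[3]);ey=c[0]+c[3]-c[1]-c[2];print(o,np.linalg.norm(ex)/2,np.linalg.norm(ey)/2,np.degrees(np.arctan2(ex[1],ex[0])),np.degrees(np.arctan2(-ey[0],ey[1])))
print("knob",Z(413,249,.106))
print("pin",Z(518,229,.086)); print("piv",Z(508,337,.044))
def S(u,v,z):return ray(g,u/4.5+170-.39,v/4.5+180-.39,z)
print("pin side",S(358,50,.086)); print("knob side?",S(368,80,.106))
th=(np.arctan2(ex[1],ex[0])+np.arctan2(-ey[0],ey[1]))/2
R=np.array([[np.cos(th),-np.sin(th)],[np.sin(th),np.cos(th)]])
for q in((-85,-94),(0,-94),(25,55)): print(q,o[:2]+R@np.array(q)/1e3)
E
python3 m.py
```

```text
[0.6779 0.2206 0.012 ]
[ 0.679  -0.0321  0.012 ]
[ 0.4151 -0.0392  0.012 ]
[0.4054 0.21   0.012 ]
[0.54435987 0.08981841 0.012     ] 0.2683484348651959 0.25098577676997086 1.8968565131550728 1.2459771942827904
knob [0.52759    0.07271671 0.106     ]
pin [ 0.54623864 -0.00966829  0.086     ]
piv [ 0.46246193 -0.00530273  0.044     ]
pin side [ 0.54623024 -0.00703145  0.086     ]
knob side? [0.52351631 0.07429262 0.106     ]
(-85, -94) [ 0.46196959 -0.00647719]
(0, -94) [ 0.54693763 -0.00414624]
(25, 55) [0.5678422 0.1454833]
```

>>> {"method": "servo_tool", "body": {"rows": [[[0,0,0,0,0,-10.2],[0,0,0,0,0,-10.2],[-2.4,-4.2,0,0,0,0],[-2.4,-4.2,0,0,0,0],[-2.4,-4.2,0,0,0,0]]], "grip": -1}}

```text
clock: 0.72
position: [0.2783, 0.4657, 0.231]
tool_rot: [-3.141, -0.0, -3.115]
force: [1.1, -0.4, 0.3]
grip_width: -0.0
```

>>> {"method": "servo_tool", "body": {"rows": [[[-2.4,-4.2,0,0,0,0],[-2.4,-4.2,0,0,0,0],[-2.4,-4.2,0,0,0,0],[-2.4,-4.2,0,0,0,0],[-2.4,-4.2,0,0,0,0]]]}}

```text
clock: 1.35
position: [0.4037, 0.2589, 0.2313]
tool_rot: [-3.142, -0.0, -3.115]
force: [0.4, 0.3, -0.6]
grip_width: -0.0001
```

>>> {"method": "servo_tool", "body": {"rows": [[[-2.7,-4.2,0,0,0,0],[-2.7,-4.2,0,0,0,0],[-2.7,-4.2,0,0,0,0],[-2.7,-4.2,0,0,0,0],[-2.7,-4.2,0,0,0,0]]]}}

```text
clock: 1.98
position: [0.5442, 0.0526, 0.2312]
tool_rot: [3.142, -0.0, -3.115]
force: [0.2, 0.7, -0.0]
grip_width: 0.0002
```

```bash
python3 - <<'E'
from workcell import bot
import cv2,pickle
s=bot.observe();f=bot.grab_frame("wrist");f["s"]=s;pickle.dump(f,open("w1.pkl","wb"));cv2.imwrite("pics/w1.png",f["image"][:,:,::-1]);print(f["K"],f["mount"],s["position"],s["clock"],s["qpos"])
E
```

```text
[[299.71570345   0.         259.05368669]
 [  0.         299.71570345 196.69480567]
 [  0.           0.           1.        ]] [[ 3.19959345e-04 -9.48598197e-01 -3.16482794e-01  8.19659584e-02]
 [ 9.99999809e-01  1.36053892e-04  6.03188579e-04 -3.05252008e-05]
 [-5.29124882e-04 -3.16482927e-01  9.48598059e-01 -1.40948373e-01]
 [ 0.00000000e+00  0.00000000e+00  0.00000000e+00  1.00000000e+00]] [0.54424173 0.05262117 0.23116549] 1.975 [-0.2568322   0.39833103  0.0693584   1.81146608 -0.03352392  0.9331981
  1.42423741]
```

View pics/w1.png

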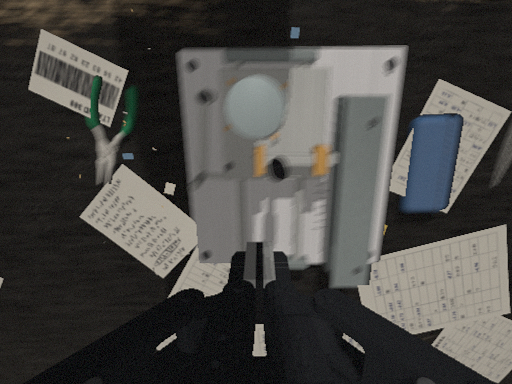

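```bash
cat >> h.py <<'E'
from scipy.spatial.transform import Rotation as Ro
def wcam(f):
    s=f["s"];T=np.eye(4);T[:3,:3]=Ro.from_euler("xyz",s["tool_rot"]).as_matrix();T[:3,3]=s["position"]
    C=T@f["mount"];R=C[:3,:3].T
    return dict(K=f["K"],R=R,t=-R@C[:3,3])
E
python3 - <<'E'
import cv2
a=cv2.imread("pics/w1.png")[80:240,170:330];cv2.imwrite("pics/w1z.png",cv2.resize(a,None,fx=3.7,fy=3.7,interpolation=cv2.INTER_CUBIC))
from h import *
w=wcam(pickle.load(open("w1.pkl","rb")))
for n,p in dict(pin=(.5465,-.009,.086),pinb=(.5465,-.009,.042),piv=(.462,-.006,.044),knob=(.526,.0735,.106),knobb=(.526,.0735,.072)).items(): q=proj(w,p);print(n,q,(q-[170,80])*3.7)
E
```

```text
pin [196.79094554 184.43856128] [ 99.12649851 386.42267675]
pinb [204.43079176 173.65488595] [127.39392952 346.52307802]
piv [204.4747538   94.91183641] [127.55658908  55.17379472]
knob [282.36768739 171.19620117] [415.76044334 337.42594434]
knobb [279.88477189 163.32926854] [406.57365598 308.3182936 ]
```

View pics/w1z.png

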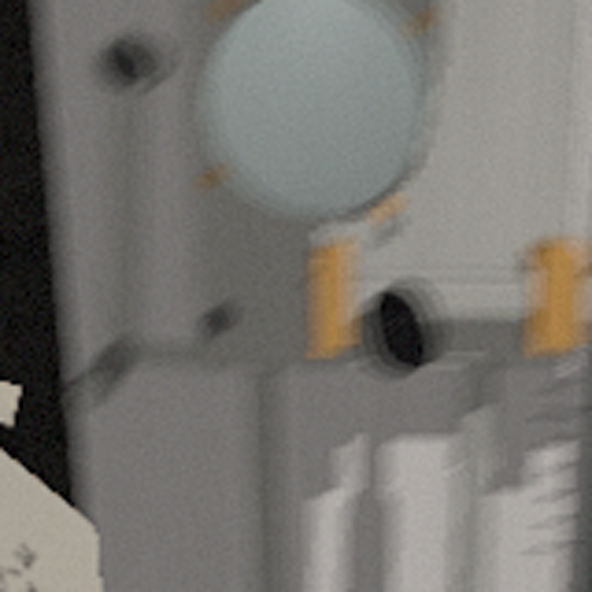

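>>> {"method": "servo_tool", "body": {"rows": [[[0,-2.7,0,0,0,0],[-0.2,0,5,0,0,0],[0,0,5,0,0,0],[0,0,5,0,0,0],[0,0,1.4,0,0,0]]]}}

```text
clock: 2.65
position: [0.5447, 0.027, 0.0649]
tool_rot: [-3.141, -0.004, -3.115]
force: [0.3, -0.1, 0.6]
grip_width: 0.0002
```

```bash
python3 - <<'E'
from workcell import bot
import cv2,pickle
s=bot.observe();print(s["position"],s["force"]);f=bot.grab_frame("wrist");f["s"]=s;pickle.dump(f,open("w2.pkl","wb"));cv2.imwrite("pics/w2.png",f["image"][:,:,::-1])
E
```

```text
[0.54473588 0.02699718 0.064898  ] [ 0.31504258 -0.07960966  0.59126792]
```

View pics/w2.png

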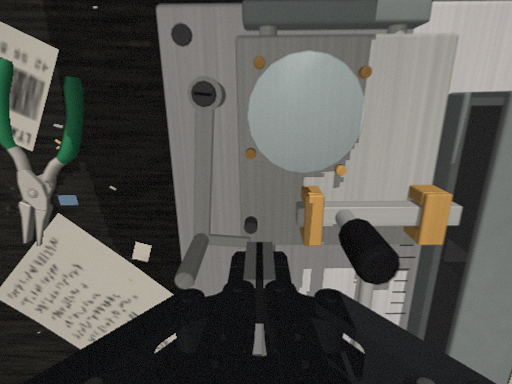

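```bash
python3 - <<'E'
from h import *
w=wcam(pickle.load(open("w2.pkl","rb")))
print(ray(w,190,276,.086),ray(w,204,94,.043),ray(w,204,242,.044))
print("knob top",ray(w,378,262,.106))
print("finger tip L/R",[proj(w,(.545,y,.065)) for y in(.012,.027,.042)])
E
```

```text
[ 0.54236174 -0.00493715  0.086     ] [ 0.46214445 -0.00349772  0.043     ] [ 0.54618918 -0.00590696  0.044     ]
knob top [0.52120288 0.07154781 0.106     ]
finger tip L/R [array([230.73580556, 258.78458376]), array([258.91211748, 259.44680937]), array([287.04423893, 260.10799637])]
```

>>> {"method": "servo_tool", "body": {"rows": [[[0,-1.0,0,0,0,0],[0,-0.8,0,0,0,0],[0.1,-1.2,0,0,0,0],[0.3,-1.2,0,0,0,0],[0.3,-0.8,0,0,0,0]]]}}

```text
clock: 3.32
position: [0.5405, -0.0242, 0.0676]
tool_rot: [-3.141, 0.0, -3.116]
force: [-0.8, 0.7, 0.2]
grip_width: -0.0
```

>>> {"method": "servo_tool", "body": {"rows": [[[0.3,-0.8,0,0,0,0],[0.5,-0.7,0,0,0,0],[0.5,-0.7,0,0,0,0],[0.7,-0.7,0,0,0,0],[0.8,-0.7,0,0,0,0]]]}}

```text
clock: 3.95
position: [0.5123, -0.0592, 0.067]
tool_rot: [3.141, -0.002, -3.115]
force: [-6.4, 11.3, 0.6]
grip_width: -0.0003
```

```bash
python3 - <<'E'
from workcell import bot
import cv2,pickle
s=bot.observe();print(s["position"],s["force"]);f=bot.grab_frame("wrist");f["s"]=s;pickle.dump(f,open("w3.pkl","wb"));cv2.imwrite("pics/w3.png",f["image"][:,:,::-1])
E
```

```text
[ 0.51229494 -0.05918649  0.06700838] [-6.40877196 11.33503109  0.58891847]
```

View pics/w3.png

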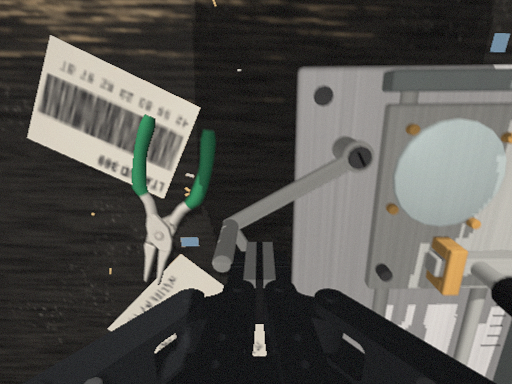

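>>> {"method": "servo_tool", "body": {"rows": [[[-0.5,1.5,0,0,0,0],[0,0.5,-3,0,0,0],[0,0,-5,0,0,0],[0,4,-2,0,0,0],[0,4,0,0,0,0]]]}}

```text
clock: 4.62
position: [0.5171, 0.0417, 0.1692]
tool_rot: [3.141, 0.004, -3.116]
force: [1.2, 0.4, -0.0]
grip_width: -0.0004
```

>>> {"method": "servo_tool", "body": {"rows": [[[-0.5,3,0,0,0,0],[0,0,0,0,0,0]]], "grip": 0.2}}

```text
clock: 4.88
position: [0.5205, 0.0733, 0.1674]
tool_rot: [3.141, 0.001, -3.111]
force: [-1.1, 0.0, -0.3]
grip_width: 0.0358
```

```bash
python3 - <<'E'
from workcell import bot
import cv2,pickle
s=bot.observe();print(s["position"],s["force"],s["grip_width"]);f=bot.grab_frame("wrist");f["s"]=s;pickle.dump(f,open("w4.pkl","wb"));cv2.imwrite("pics/w4.png",f["image"][:,:,::-1])
from h import *
w=wcam(f)
for X in((.521,.0715),(.524,.073),(.528,.0735)):print(proj(w,X+(.106,)),proj(w,X+(.072,)))
E
```

```text
[0.5204642  0.07327415 0.16737831] [-1.05713152  0.00898398 -0.28490218] 0.035806884747398994
[256.38725102 216.12210763] [256.67825563 200.69986112]
[258.32579879 219.98723087] [258.36686861 204.12829397]
[258.84387652 225.03173408] [258.81857897 208.60860285]
```

View pics/w4.png

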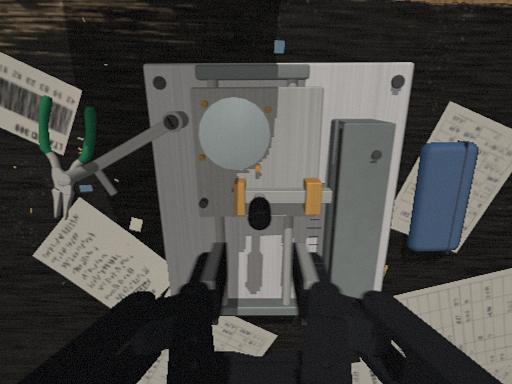

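>>> {"method": "servo_tool", "body": {"rows": [[[-0.3,0,3,0,0,0],[0,0,3,0,0,0],[0,0,3,0,0,0],[0,0,0.4,0,0,0],[0,0,0,0,0,0]]]}}

```text
clock: 5.55
position: [0.5235, 0.07, 0.0739]
tool_rot: [-3.141, 0.0, -3.116]
force: [-0.2, 0.3, 0.1]
grip_width: 0.0515
```

>>> {"method": "servo_tool", "body": {"rows": [[[0,0,0,0,0,0],[0,0,0,0,0,0],[0,0,0,0,0,0],[0,0,0,0,0,0]]], "grip": -1, "squeeze": 25}}

```text
clock: 6.05
position: [0.5239, 0.0719, 0.0744]
tool_rot: [3.14, 0.002, -3.114]
force: [-1.6, 7.1, 8.8]
grip_width: 0.017
```

```bash
python3 - <<'E'
from workcell import bot
import cv2,pickle
s=bot.observe();print(s["position"],s["force"],s["grip_width"]);f=bot.grab_frame("wrist");f["s"]=s;pickle.dump(f,open("w5.pkl","wb"));cv2.imwrite("pics/w5.png",f["image"][:,:,::-1])
E
```

```text
[0.52392738 0.0719089  0.07440568] [-1.63503302  7.14003809  8.8350765 ] 0.016977411929468982
```

View pics/w5.png

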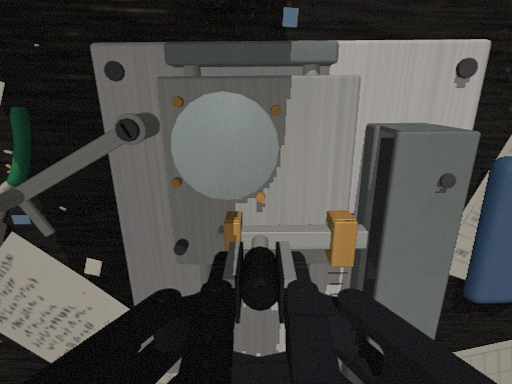

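>>> {"method": "servo_tool", "body": {"rows": [[[0,0.3,-0.1,0,0,0],[-0.9,0,0,0,0,0],[-0.9,0,0,0,0,0],[-0.9,0,0,0,0,0],[0,0,0,0,0,0]]]}}

```text
clock: 6.72
position: [0.5515, 0.0743, 0.0745]
tool_rot: [3.141, 0.002, -3.116]
force: [0.9, 1.1, 4.2]
grip_width: 0.0173
```

```bash
python3 - <<'E'
from workcell import bot
import cv2,pickle
s=bot.observe();print(s["position"],s["force"],s["grip_width"]);f=bot.grab_frame("wrist");f["s"]=s;pickle.dump(f,open("w6.pkl","wb"));cv2.imwrite("pics/w6.png",f["image"][:,:,::-1])
E
```

```text
[0.5514769  0.07426302 0.07446129] [0.9210911  1.06484645 4.16584097] 0.01731611334229152
```

View pics/w6.png

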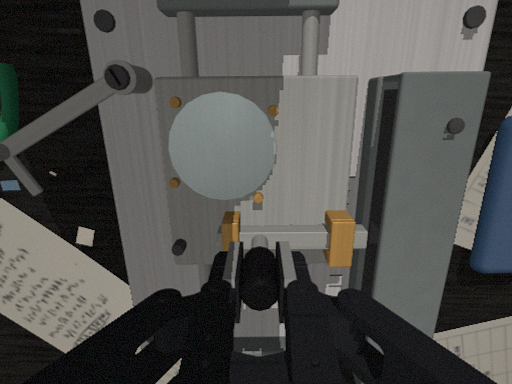

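>>> {"method": "servo_tool", "body": {"rows": [[[0,0.5,0,0,0,0],[0,0.5,0,0,0,0],[0,0,0,0,0,0]]]}}

```text
clock: 7.15
position: [0.55, 0.0829, 0.0745]
tool_rot: [-3.14, 0.0, -3.116]
force: [2.1, -10.6, 6.5]
grip_width: 0.017
```

>>> {"method": "servo_tool", "body": {"rows": [[[0,-0.15,0,0,0,0],[-0.3,0,0,0,0,0],[0,0,0,0,0,0]]]}}

```text
clock: 7.52
position: [0.5527, 0.0829, 0.0745]
tool_rot: [-3.141, -0.0, -3.115]
force: [-0.3, -1.5, 7.9]
grip_width: 0.0171
```

>>> {"method": "servo_tool", "body": {"rows": [[[-0.15,0.1,0,0,0,0],[-0.1,0,0,0,0,0],[0,0,0,0,0,0]]]}}

```text
clock: 7.9
position: [0.555, 0.0841, 0.0745]
tool_rot: [-3.141, -0.0, -3.115]
force: [-1.6, -1.0, 9.0]
grip_width: 0.0173
```

>>> {"method": "servo_tool", "body": {"rows": [[[-0.15,0,0,0,0,0],[-0.15,0,0,0,0,0],[0,0,0,0,0,0]]]}}

```text
clock: 8.28
position: [0.5571, 0.0842, 0.0744]
tool_rot: [-3.141, -0.002, -3.115]
force: [-7.3, -0.4, 13.1]
grip_width: 0.0174
```

>>> {"method": "servo_tool", "body": {"rows": [[[-0.15,0,0,0,0,0],[-0.15,0,0,0,0,0],[0,0,0,0,0,0]]]}}

```text
clock: 8.65
position: [0.5579, 0.0842, 0.0742]
tool_rot: [-3.141, -0.007, -3.115]
force: [-22.3, -0.4, 27.3]
grip_width: 0.017
```

>>> {"method": "servo_tool", "body": {"rows": [[[0.4,0,0,0,0,0],[0.2,0,0,0,0,0],[0,0.2,0,0,0,0],[0,0.2,0,0,0,0],[0,0,0,0,0,0]]]}}

```text
clock: 9.28
position: [0.555, 0.0883, 0.0745]
tool_rot: [3.142, -0.0, -3.115]
force: [-1.4, -0.1, 8.5]
grip_width: 0.017
```

>>> {"method": "servo_tool", "body": {"rows": [[[0,0.3,0,0,0,0],[0,0.3,0,0,0,0],[0,0.3,0,0,0,0],[0,0.3,0,0,0,0],[0,0,0,0,0,0]]]}}

```text
clock: 9.9
position: [0.5546, 0.1004, 0.0744]
tool_rot: [3.141, -0.0, -3.115]
force: [-2.3, 1.5, 10.3]
grip_width: 0.0172
```

>>> {"method": "servo_tool", "body": {"rows": [[[0,0.3,0,0,0,0],[0,0.3,0,0,0,0],[0,0.2,0,0,0,0],[0,0,0,0,0,0]]]}}

```text
clock: 10.4
position: [0.5544, 0.1057, 0.0744]
tool_rot: [-3.139, -0.001, -3.117]
force: [-1.4, -12.7, 10.8]
grip_width: 0.0175
```

>>> {"method": "servo_tool", "body": {"rows": [[[0,-0.22,-0.1,0,0,0],[0,0,0,0,0,0]]]}}

```text
clock: 10.65
position: [0.554, 0.1054, 0.0747]
tool_rot: [-3.141, -0.002, -3.115]
force: [0.4, -3.0, -8.0]
grip_width: 0.0174
```

>>> {"method": "servo_tool", "body": {"rows": [[[0,0,0,0,0,0],[0,0,0,0,0,0],[0,0,0,0,0,0]]], "grip": 0.0}}

```text
clock: 11.02
position: [0.5549, 0.1059, 0.0754]
tool_rot: [3.141, 0.0, -3.115]
force: [-0.4, 0.1, -0.7]
grip_width: 0.0425
```

>>> {"method": "servo_tool", "body": {"rows": [[[0,0,-3,0,0,0],[0,0,-4,0,0,0],[0,0,-3,0,0,0],[0,0,0,0,0,0]]]}}

```text
clock: 11.52
position: [0.5558, 0.106, 0.1775]
tool_rot: [3.141, 0.004, -3.115]
force: [-0.2, 0.4, -1.0]
grip_width: 0.0426
```

```bash
python3 - <<'E'
from workcell import bot
import cv2,pickle
s=bot.observe();print(s["position"],s["force"],s["grip_width"]);f=bot.grab_frame("wrist");f["s"]=s;pickle.dump(f,open("w7.pkl","wb"));cv2.imwrite("pics/w7.png",f["image"][:,:,::-1])
from h import *
w=wcam(f);print(proj(w,(.5544,.1057,.106)))
f=bot.grab_frame("top");cv2.imwrite("pics/top1z.png",cv2.resize(f["image"][125:255,140:350,::-1],None,fx=3.8,fy=3.8,interpolation=cv2.INTER_CUBIC))
E
```

```text
[0.55583295 0.10600248 0.17747316] [-0.16566972  0.44936473 -0.98117656] 0.04255770723562956
[258.46772584 208.47309412]
```

View pics/w7.png

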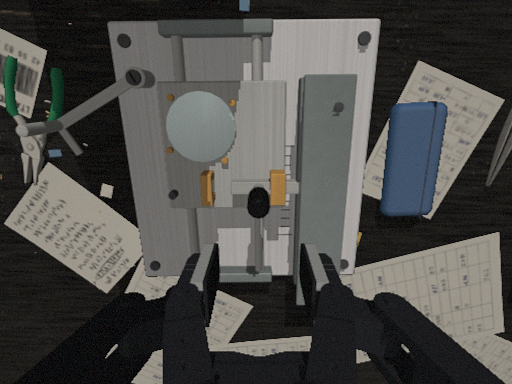

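View pics/top1z.png

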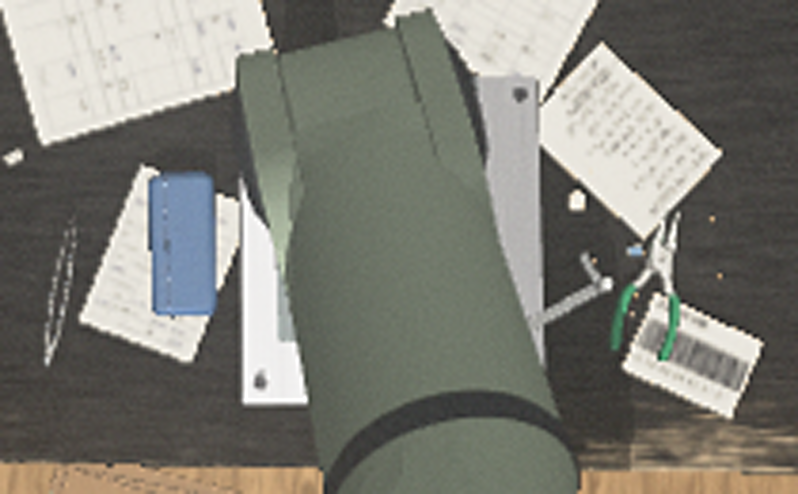

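```bash
python3 -c "
from workcell import bot
print(bot.job_done())"
```

```text
the job is handed in; nothing more can be done
None
```

I swung the clip clear, slid the carriage until the bolt dropped into the keeper mouth, and pushed the bolt to its stop. The job was handed in at about 11.6 s of the 51 s allowed; no verdict was reported.

- **Clip:** I pushed the pin outward with the shut fingers. In the last pictures it stands at about 1.05–1.1 rad, against the 0.6 rad needed.
- **Finding the mouth:** I gripped the knob, moved the carriage about 28 mm and pressed the bolt lightly on the keeper's face (contact at y = 0.083). Within the next few millimetres of travel the side force vanished and the bolt went in, at about 31–35 mm of carriage travel. One probing step pushed the carriage against the mouth's edge at about 22 N before I backed off.
- **Bolt home:** It stopped firmly at y ≈ 0.106 with 12.7 N. That is about 23 mm past first contact, matching the 32 mm stop.
- **Last checks:** The gripper was open and raised clear, with forces near zero. The final wrist view showed the knob within about 5 pixels of where it should be. The lens case, pliers and tweezers looked the same as in the first picture.

The different views put the knob and pin up to about 6 mm apart, so I used values in between, and the grasps worked. None of the checks failed.

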